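# Lock the lino board into the printing bed

## Robot

A 6-joint arm with a two-finger parallel gripper is mounted at the origin on the work surface. World frame = base frame: x ahead of the robot, y to its left, z up, the work surface at z = 0. Lengths are in m, angles in rad, forces in N, time in s.
With the tool pointing down it reaches from about 0.35 to 0.975 m from the base axis. Payload 4.9 kg.
Tool frame: the origin (TCP) lies at the very end of the fingers, on their centre line; the grasp point (between the pads) lies 19 mm behind it; z points along the fingers, y is the line along which they close (so a half turn about z gives the same grasp; the last joint's range is limited). The gripper opens to 85 mm and grips with 20 to 120 N. Pads are 22 mm wide; open, the fingers measure 114 mm over their backs; the gripper's body (76 mm by 85 mm) begins 54 mm behind the grasp point. The pads swing forward as they close: fully open they stand 13 mm farther back than shut.
Start: joints at [1.083, 0.053, 1.613, -0, 1.476, -0.119], TCP at [0.225, 0.583, 0.231] pointing down, gripper open.
Joint ranges: [-3.01, 3.01], [-1.01, 2.22], [0.06, 2.58], [-1.02, 4.17], [0.09, 2.62], [-3.14, 3.14]. Speed limits (rad/s): [2.57, 2.57, 3.14, 3.14, 3.14, 3.14].

## Interface

Orientations are given as a unit quaternion [w, x, y, z].
In Python, from plant import state, optics, ticket, nets gives the robot as it stands. The module is installed in compiled form; this text tells all that it offers.
- The arm moves only by the shell command python3 -m inch 'ROWS' [OPENING]. ROWS is JSON, a list of rows, each an object of numbers: "dx", "dy", "dz": the shift along the tool's x, y, z as a fraction of full scale; "rx", "ry", "rz": the turn, a rotation vector about the tool's x, y, z as a fraction of full scale. In form: [{"dx": .., "dy": .., "dz": .., "rx": .., "ry": .., "rz": ..}, ...]. A call has 1 to 5 rows; each row is the pose to reach, as a shift and turn from the pose commanded when the call began, along the tool's axes at that moment; what a row does not reach only later rows make up. Full scale, the value 1, is 0.8 m for a shift and 1.5 rad for a turn. A row lasts 1/10 s, in which the tool goes at most 50 mm and 8.59 degrees, less where a joint would pass 70% of its speed; a pose out of reach is approached as far as the arm can. A call with a number of a shift or a turn outside -1 to 1 is refused whole. A call with a gripper value outside its range is refused whole. OPENING is the opening, from -1 (shut) to 1 (fully open), set as the call begins (- or left out, the last holds). The fingers move at their own pace and stop on an object; the grip force is fixed at half the most. Time passes only in rows, so rows that repeat a pose let the fingers close. It gives the time, the measured TCP pose, the force, the opening and the grip force at its end, in the units of the state.
- state(): the state, without advancing time (a new reading comes with each control period).
- optics.grab_frame(name): name is "scene" or "top" or "wrist"; returns the picture (420x560x3 uint8, red, green, blue); there is no depth.
- optics.camera_info(name): a dict with "fx", "fy", "cx", "cy" (pixels), "R" (3x3) and "t" (3): a world point X has camera coordinates R X + t. Camera axes: x right, y down, z forward; pixel columns grow to the right and rows downward; lengths in m; the calibration is good to about 2 mm. A picture is of the moment at which its call begins: read the wrist's pose just before it. camera_info takes no time and is no camera call; for the wrist camera it gives the pose at the moment of the call.
- ticket.job_done(): hands the job in; it is judged then, once.
Trained networks look in the newest picture that a camera, given by its name, has taken for a name from the list of things; names that differ only in an ending like _2 or _b are one class to them, and where a whole thing is asked for, a point or a joint stands for the part that bears it (a point fixed in the world has none). Each returns a list of dicts, best first, with "confidence" (0 to 1); they miss things now and then, are a little off and sometimes report something else, mostly with a low value. They report only what shows in the picture. A call takes as long as a camera call.
- nets.boxes_of(camera, name): "bbox" ([centre column, centre row, width, height] in pixels, round what is visible of it).
- nets.outline_of(camera, name): "pixels" (420x560 bool, what is visible of it) and "bbox" ([centre column, centre row, width, height] in pixels, round what is visible of it).
The state is a dict: "time": time; "joint_pos": joint angles; "joint_vel": joint speeds; "joint_efforts": joint torques, N m; "tool_pos": TCP position; "tool_rot": TCP orientation; "contact_force": force on the tool from outside, world axes, zero at the start; "ft_torque": the same for the moment, N m; "gripper_width": opening from 0.0 (shut) to 1.0 (fully open); "grasp_force": force on a finger pad.
Only numpy, scipy, OpenCV 4.12 (cv2) and the standard library are available. Lean on these libraries where they do the work, as an engineer would, in place of code of your own. Each camera call takes 0.05 s, during which the arm holds its last target. There are 200 camera calls.

## Task

On the printing bed, push the carrier board with the lino block along its rails with your fingertips until you feel it drop flat into the notch at the closed end. Then push the wooden turn button on the end block round until it stops over the board, to lock it in. Only push: do not lift the board, and leave the tools, pots and mug where they are.

Things in the scene. Friction and masses are not known exactly. Their poses are not given: they have to be found in the camera images.
- bed: Fixed wooden printing bed, 500 mm long. Origin on the bench under the middle of its channel; y runs along the channel from the open end (-250) to the closed end (+250 mm), x across, away from the robot, z up. Rails lie 50 to 72.5 mm either side of the middle line, tops at z = 34 mm from y = -250 to +45. Guide lips outside them, 145 mm apart, top z = 43. A tray strip beyond the +x lip holds tools.
- channel_floor (a point): Point on the bed's middle line at its very middle (bed x = y = 0), on the base between the rails, 12 mm above the bench. The gap between the rails is 100 mm wide and open along the bed from the open end to the end block, so a fingertip may travel down in it behind the board.
- notch (a point): Middle of the locating notch (bed x = 0, y = +127.5 mm), at the level of its floor, z = 24 mm: from bed y = +45 to +210 mm the rails are cut down by 10 mm and faced with steel. The notch is 165 mm long. The underside centre of the seated board comes within about 3 mm of this point.
- end_block (a point): Centre of the top of the fixed end block that closes the bed (bed y = +210 to +250 mm, 145 mm wide, top 43 mm above the bench). It stops the board and carries the turn button.
- board: Loose plywood board, 140 mm across, 160 mm along the rails, 15 mm thick, about 0.45 kg, a grey lino block (100 x 90 x 10 mm) on its rear part. Origin: centre of its underside; y points along the bed's y. Starts on the high rails, short of the notch. A few N on its trailing edge (y = -80 mm) slide it; when that edge passes the notch's start it drops 10 mm, with 5 mm play along the rails.
- button (a joint): Angle (rad) of the wooden turn button, a bar 24 mm wide, 22 mm thick, underside 45 mm above the bench, on an upright screw. 0 = locked, over the board along the bed's -y, against a stop. Grows as the bar swings to the bed's -x (1.57: along -x, off the board), up to 2.3; in bed axes it points along (-sin q, -cos q). Stays where left; about 1 N moves it. Clears only a seated board, by 6 mm.
- button_pivot (a point): Axis of the turn button's pivot, half-way up the bar (bed x = 0, y = +230 mm, 56 mm above the bench). The bar reaches 81 mm from here to its free end and 14 mm the other way; a pivot screw head stands 4 mm above the bar here.
- button_tip (a point): Point in the middle of the turn button's bar, half-way up, 75 mm from the pivot, 6 mm short of the free end.
- ink_jar: closed ink jar, 52 mm wide, 50 mm tall, standing on the tray strip of the printing bed; origin under its centre (leave alone)
- tape: roll of masking tape lying flat on the tray strip, 80 mm across, 24 mm tall; origin under its centre (leave alone)
- roller: ink roller (rubber drum 36 mm thick, 70 mm wide, wooden handle) lying on the tray strip, about 165 mm long, 36 mm tall; origin at the height of its underside, 40 mm from the drum's axis towards the handle (leave alone)
- mug: white mug, 76 mm wide, 85 mm tall, on the bench; origin under its centre (leave alone)
- screwdriver: screwdriver lying on the bench; origin at its middle, on the bench (leave alone)
- brush: paint brush lying on the bench, near the bed's open end on the robot's side; origin at its middle, on the bench (leave alone)
- paint_pot: small paint can, 70 mm wide, 75 mm tall, on the bench; origin under its centre (leave alone)

How it is judged:
On the way, in this order (a step that is already met when the one before it is completed fails the run):
1. the board lies flat in the notch, button still open (z of board in the frame of bed below 0.0265 m and angle between the z axis of board and the z axis of bed, either way round below 0.025 rad and y of board in the frame of bed between 0.12 and 0.135 m and x of board in the frame of bed between -0.01 and 0.01 m and value of joint button above 0.5 rad), for 0.2 s.
2. the turn button is round over the board (value of joint button below 0.15 rad), for 0.2 s.
At the end, for the whole second after the job is handed in: The board lies flat in the notch (underside less than 2.5 mm above the notch floor, tilted less than 0.025 rad, within 7.5 mm of the notch's middle along the rails), at rest, and the turn button is within 0.15 rad of its locked stop. No bystander has moved more than 30 mm (z of board in the frame of bed below 0.0265 m and angle between the z axis of board and the z axis of bed, either way round below 0.025 rad and y of board in the frame of bed between 0.12 and 0.135 m and x of board in the frame of bed between -0.01 and 0.01 m and value of joint button below 0.15 rad and linear speed of board below 0.01 m/s and not (distance of any of ink_jar, tape, roller, mug, screwdriver, brush, paint_pot from where it was at the start of the episode above 0.03 m)); the robot touches nothing.
It fails at once if the board is lifted off its rails or tipped up (z of board in the frame of bed above 0.044 m or angle between board's own z axis and vertical above 0.2 rad).
It fails at once if a bystander is moved more than 30 mm (distance of any of ink_jar, tape, roller, mug, screwdriver, brush, paint_pot from where it was at the start of the episode above 0.03 m).
It also fails if it takes over 54 s, if anything falls off the work surface, if the arm or the gripper's body presses on something with over 40 N, if the wrist force passes 120 N, or if a joint passes its speed limit or range.

## Working session

There is one attempt and no reset: what is moved stays moved. The work goes in short steps, Python scripts to look and compute and a shell command to move; the robot and the scene stay as the last step left them, time stands still between calls to the robot, and variables do not carry over. Pictures are saved under pics/ and viewed, at most 10 in all, crops included, and the job is handed in when it is done.

```bash
mkdir -p pics; python3 - <<'E'
from plant import state, optics
import cv2
s=state(); print(s)
for n in("scene","top"):
    im=optics.grab_frame(n); cv2.imwrite(f"pics/{n}0.png",cv2.cvtColor(im,cv2.COLOR_RGB2BGR)); print(optics.camera_info(n))
E
```

```text
{'time': 0.0, 'joint_pos': array([ 1.08303050e+00,  5.33338297e-02,  1.61431117e+00, -2.33407946e-05,
        1.47595319e+00, -1.18978724e-01]), 'joint_vel': array([ 0.00225508, -0.00074531, -0.00050321,  0.00079883, -0.00153438,
        0.00326794]), 'joint_efforts': array([-1.09455159e-03, -3.93682945e+01, -3.70171916e+01, -9.23343782e-05,
        6.83884675e-03,  2.96041003e-05]), 'tool_pos': array([0.22500432, 0.58243102, 0.23006702]), 'tool_rot': array([-2.88479661e-04,  1.83349211e-01,  9.83047334e-01, -9.60443027e-04]), 'contact_force': array([-0.15165012, -0.07032809, -0.35097819]), 'ft_torque': array([ 0.02316684, -0.00984197,  0.01284069]), 'grasp_force': 0.0, 'gripper_width': 0.999123825123653}
{'fx': 405.9243061705135, 'fy': 405.9243061705135, 'cx': 280.704486011327, 'cy': 216.74416548196766, 'R': array([[ 0.61231237,  0.79061057,  0.00291358],
       [ 0.68444295, -0.5282358 , -0.50249855],
       [-0.39574161,  0.30968026, -0.86457314]]), 't': array([-0.32354891, -0.32683076,  1.60152587])}
{'fx': 431.21025348277504, 'fy': 431.21025348277504, 'cx': 283.0427321942718, 'cy': 212.1756833630876, 'R': array([[ 0.02777212, -0.99956453,  0.00997315],
       [-0.9955862 , -0.0285536 , -0.08940247],
       [ 0.0896483 , -0.00744623, -0.99594565]]), 't': array([-0.01963244,  0.51297513,  1.17937913])}
```

View pics/top0.png

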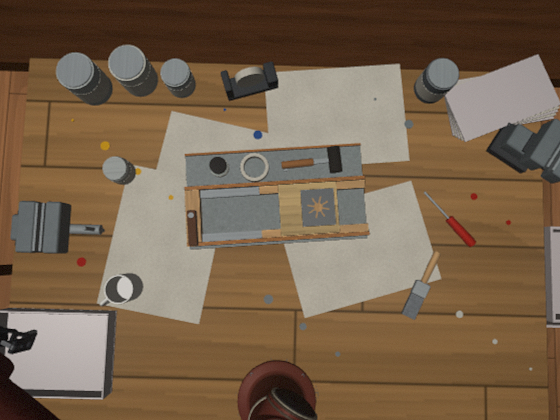

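View pics/scene0.png

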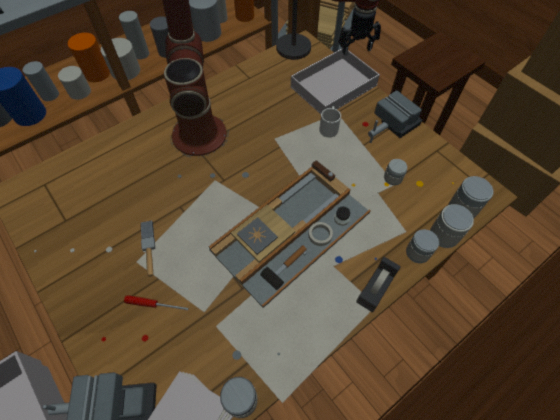

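The top view shows the bed from column 186 (closed end, left) to 368 (open end). The board spans columns 279–340, and the button at (193,228) points to bed -x. I'll enlarge this area to get the corners.

```bash
python3 - <<'E'
import cv2
a=cv2.imread("pics/top0.png")[135:260,175:385]
a=cv2.resize(a,None,fx=3.8,fy=3.8,interpolation=cv2.INTER_CUBIC)
a=cv2.convertScaleAbs(a,alpha=1.5,beta=10)
cv2.imwrite("pics/top0c.png",a)
E
```

```text
(no output)
```

View pics/top0c.png

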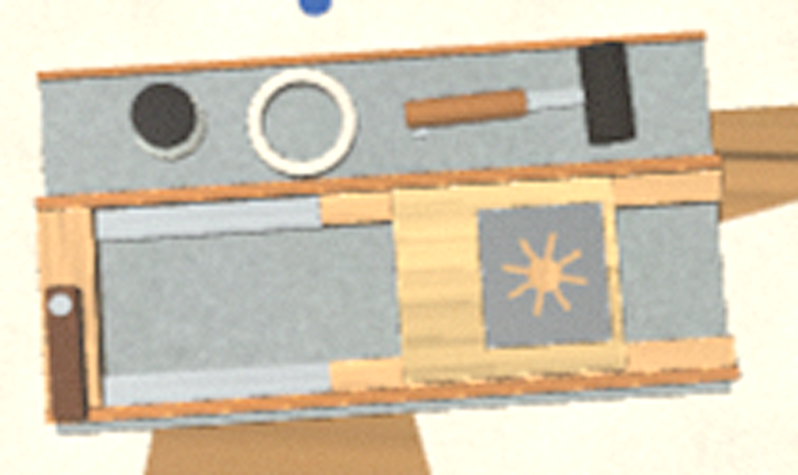

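The crop shows the pivot screw at (60,304), the notch starts on the inner rail edges at (322,224) and (331,362), and the open-end rail corners at (720,203) and (733,338). The board's rear edge runs (613,179)–(626,367) and its front edge (393,190)–(404,382). The button points along bed -x. Next I'll fit the bed pose.

```bash
cat > h.py <<'E'
import numpy as np
from plant import optics
from scipy.optimize import least_squares
def proj(X,n="top"):
    c=optics.camera_info(n); p=np.asarray(X)@np.array(c["R"]).T+c["t"]
    return np.c_[c["fx"]*p[:,0]/p[:,2]+c["cx"],c["fy"]*p[:,1]/p[:,2]+c["cy"]]
def unproj(uv,z,n="top"):
    c=optics.camera_info(n);R=np.array(c["R"]);C=-R.T@c["t"]
    d=np.c_[(uv[:,0]-c["cx"])/c["fx"],(uv[:,1]-c["cy"])/c["fy"],np.ones(len(uv))]@R
    return C+d*((z-C[2])/d[:,2])[:,None]
def bed2w(P,q):
    P=np.atleast_2d(P);c,s=np.cos(q[2]),np.sin(q[2])
    return np.c_[q[0]+c*P[:,0]-s*P[:,1],q[1]+s*P[:,0]+c*P[:,1],P[:,2]]
def w2bed(P,q):
    c,s=np.cos(q[2]),np.sin(q[2]);d=P[:,:2]-q[:2]
    return np.c_[d[:,0]*c+d[:,1]*s,-d[:,0]*s+d[:,1]*c,P[:,2]]
E
python3 - <<'E'
from h import *
B=np.array([[0,.23,.071],[.05,.045,.034],[-.05,.045,.034],[.05,-.25,.034],[-.05,-.25,.034]])
cr=lambda a:(np.array(a,float)+.5)/3.8-.5+[175,135]
uv=cr([[60,304],[322,224],[331,362],[720,203],[733,338]])
f=lambda q:(proj(bed2w(B,q))-uv).ravel()
r=least_squares(f,[.5,.05,0]);print(r.x,r.fun.round(2))
np.save("bed.npy",r.x)
print(w2bed(unproj(cr([[613,179],[626,367],[393,190],[404,382]]),.049),r.x).round(4))
t=unproj(cr([[70,420]]),.067);print(w2bed(t,r.x))
q=r.x
for n,p in dict(behind=[0,-.2,.2],tip=[-.075,.23,.056]).items(): print(n,bed2w(p,q))
E
```

```text
[0.51545038 0.01354623 0.08729345] [-0.17 -0.03 -0.28  0.3  -0.67 -0.02  0.9  -0.29  0.24  0.  ]
[[ 0.0693 -0.1682  0.049 ]
 [-0.0669 -0.168   0.049 ]
 [ 0.0705 -0.0089  0.049 ]
 [-0.0683 -0.0086  0.049 ]]
[[-0.0816295  0.2266711  0.067    ]]
behind [[ 0.5328869  -0.18569224  0.2       ]]
tip [[0.42068395 0.23613177 0.056     ]]
```

```bash
cat >> h.py <<'E'
from plant import state
from scipy.spatial.transform import Rotation as Ro
def go(P,yaw=0):
    """fractions for TCP to bed point P, tool down, tool y at angle yaw from bed +x (mod pi)"""
    q=np.load("bed.npy");s=state();R=Ro.from_quat(np.roll(s["tool_rot"],-1))
    d=R.inv().apply(bed2w(P,q)[0]-s["tool_pos"])/.8
    a=q[2]+yaw;T=Ro.from_matrix(np.c_[[np.sin(a),-np.cos(a),0],[np.cos(a),np.sin(a),0],[0,0,-1]])
    v=(R.inv()*T).as_rotvec()/1.5
    print("t",round(s["time"],2),"bed",w2bed(s["tool_pos"][None],q).round(4)[0],"d",d.round(4),"r",v.round(4),"F",s["contact_force"].round(1),"w",round(s["gripper_width"],2))
E
python3 -c "
from h import *
go([0,-.215,.2])"
```

```text
Traceback (most recent call last):
  File "h.py", line 23, in go
    a=q[2]+yaw;T=Ro.from_matrix(np.c_[[np.sin(a),-np.cos(a),0],[np.cos(a),np.sin(a),0],[0,0,-1]])
                 ~~~~~~~~~~~~~~^^^^^^^^^^^^^^^^^^^^^^^^^^^^^^^^^^^^^^^^^^^^^^^^^^^^^^^^^^^^^^^^^^
  File "scipy/spatial/transform/_rotation.pyx", line 1143, in scipy.spatial.transform._rotation.Rotation.from_matrix
ValueError: Non-positive determinant (left-handed or null coordinate frame) in rotation matrix 0: [[ 0.08718263  0.99619235  0.        ]
 [-0.99619235  0.08718263  0.        ]
 [ 0.          0.         -1.        ]].
```

```bash
sed -i 's/\[np.sin(a),-np.cos(a),0\]/[-np.sin(a),np.cos(a),0]/' h.py; python3 -c "
from h import *
go([0,-.215,.2])"
```

```text
t 0.1 bed [-0.2397  0.5921  0.2302] d [-0.7133 -0.7738  0.039 ] r [-1.200e-03  6.000e-04  7.432e-01] F [ 0.1  0.1 -1.2] w 1.0
```

```bash
python3 -m inch '[{"dx":-0.713,"dy":-0.774,"dz":0.039,"rz":0.743},{"dx":-0.713,"dy":-0.774,"dz":0.039,"rz":0.743},{"dx":-0.713,"dy":-0.774,"dz":0.039,"rz":0.743},{"dx":-0.713,"dy":-0.774,"dz":0.039,"rz":0.743},{"dx":-0.713,"dy":-0.774,"dz":0.039,"rz":0.743}]' 0.1; python3 -c "
from h import *
go([0,-.215,.2])"
```

```text
t 0.1 bed [-0.2397  0.5921  0.2302] d [-0.7133 -0.7738  0.039 ] r [-1.200e-03  6.000e-04  7.432e-01] F [ 0.1  0.1 -1.2] w 1.0validation failed for argument at $[0]...
```

```bash
python3 -m inch '[{"dx":-0.713,"dy":-0.774,"dz":0.039,"rx":0,"ry":0,"rz":0.743},{"dx":-0.713,"dy":-0.774,"dz":0.039,"rx":0,"ry":0,"rz":0.743},{"dx":-0.713,"dy":-0.774,"dz":0.039,"rx":0,"ry":0,"rz":0.743},{"dx":-0.713,"dy":-0.774,"dz":0.039,"rx":0,"ry":0,"rz":0.743},{"dx":-0.713,"dy":-0.774,"dz":0.039,"rx":0,"ry":0,"rz":0.743}]' 0.1; python3 -c "
from h import *
go([0,-.215,.2])"
```

```text
time: 0.6
tool_pos: [0.317, 0.3486, 0.2214]
tool_rot: [0.0, 0.533, 0.846, -0.0]
contact_force: [1.9, -0.1, 0.1]
gripper_width: 0.547
grasp_force: 0.0
t 0.6 bed [-0.1685  0.3511  0.2214] d [-0.7365 -0.0516  0.027 ] r [-2.000e-04  3.000e-04  2.395e-01] F [ 1.9 -0.1  0.1] w 0.55
```

```bash
python3 -m inch '[{"dx":-0.736,"dy":-0.052,"dz":0.027,"rx":0,"ry":0,"rz":0.239},{"dx":-0.736,"dy":-0.052,"dz":0.027,"rx":0,"ry":0,"rz":0.239},{"dx":-0.736,"dy":-0.052,"dz":0.027,"rx":0,"ry":0,"rz":0.239},{"dx":-0.736,"dy":-0.052,"dz":0.027,"rx":0,"ry":0,"rz":0.239},{"dx":-0.736,"dy":-0.052,"dz":0.027,"rx":0,"ry":0,"rz":0.239}]'; python3 -c "
from h import *
go([0,-.215,.2])"
```

```text
time: 1.1
tool_pos: [0.41, 0.1167, 0.2126]
tool_rot: [0.0, 0.673, 0.739, 0.0]
contact_force: [0.8, 0.2, -0.1]
gripper_width: 0.551
grasp_force: 0.0
t 1.1 bed [-0.0961  0.112   0.2126] d [-0.4095  0.1175  0.0157] r [ 0.0002 -0.0001  0.0042] F [ 0.8  0.2 -0.1] w 0.55
```

```bash
python3 -m inch '[{"dx":-0.41,"dy":0.118,"dz":0.016,"rx":0,"ry":0,"rz":0.004},{"dx":-0.41,"dy":0.118,"dz":0.016,"rx":0,"ry":0,"rz":0.004},{"dx":-0.41,"dy":0.118,"dz":0.016,"rx":0,"ry":0,"rz":0.004},{"dx":-0.41,"dy":0.118,"dz":0.016,"rx":0,"ry":0,"rz":0.004},{"dx":-0.41,"dy":0.118,"dz":0.016,"rx":0,"ry":0,"rz":0.004}]'; python3 -m inch '[{"dx":-0.137,"dy":0.04,"dz":0.005,"rx":0,"ry":0,"rz":0},{"dx":-0.137,"dy":0.04,"dz":0.005,"rx":0,"ry":0,"rz":0},{"dx":-0.137,"dy":0.04,"dz":0.005,"rx":0,"ry":0,"rz":0}]'; python3 -c "
from h import *
go([0,-.215,.022])"
```

```text
time: 1.6
tool_pos: [0.5012, -0.116, 0.203]
tool_rot: [-0.0, 0.676, 0.737, 0.0]
contact_force: [0.8, 2.0, 0.6]
gripper_width: 0.547
grasp_force: 0.0
time: 1.9
tool_pos: [0.5429, -0.2242, 0.1985]
tool_rot: [-0.0, 0.677, 0.736, -0.001]
contact_force: [-0.1, 0.5, 0.2]
gripper_width: 0.547
grasp_force: 0.0
t 1.9 bed [ 0.0066 -0.2393  0.1985] d [ 0.0304 -0.0081  0.2206] r [-0.0008  0.0002 -0.0025] F [-0.1  0.5  0.2] w 0.55
```

```bash
python3 -m inch '[{"dx":0.02,"dy":-0.008,"dz":0.06,"rx":0,"ry":0,"rz":0},{"dx":0.02,"dy":-0.008,"dz":0.12,"rx":0,"ry":0,"rz":0},{"dx":0.02,"dy":-0.008,"dz":0.17,"rx":0,"ry":0,"rz":0},{"dx":0.02,"dy":-0.008,"dz":0.20,"rx":0,"ry":0,"rz":0},{"dx":0.02,"dy":-0.008,"dz":0.22,"rx":0,"ry":0,"rz":0}]'; python3 - <<'E'
from h import *
import cv2
go([0,-.185,.022])
cv2.imwrite("pics/top1.png",cv2.resize(cv2.cvtColor(optics.grab_frame("top"),cv2.COLOR_RGB2BGR)[125:270,175:405],None,fx=3.4,fy=3.4,interpolation=cv2.INTER_CUBIC))
E
```

```text
time: 2.4
tool_pos: [0.5329, -0.2033, 0.0204]
tool_rot: [-0.002, 0.675, 0.738, -0.001]
contact_force: [0.6, -0.0, -1.0]
gripper_width: 0.552
grasp_force: 0.0
t 2.4 bed [-0.0015 -0.2176  0.0204] d [ 0.0407  0.002  -0.0019] r [-0.0027 -0.0019  0.0005] F [ 0.6 -0.  -1. ] w 0.55
```

View pics/top1.png

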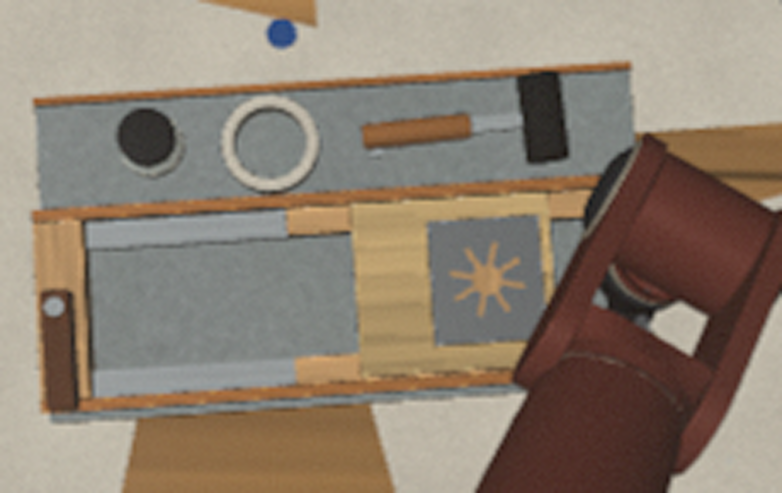

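The fingers sit in the channel behind the board (gripper near column 630), and the board hasn't moved (its rear edge is at about column 550). Now pushing.

```bash
python3 -m inch '[{"dx":0.02,"dy":0,"dz":0,"rx":0.003,"ry":0.002,"rz":0},{"dx":0.04,"dy":0.002,"dz":0,"rx":0,"ry":0,"rz":0},{"dx":0.06,"dy":0.002,"dz":0,"rx":0,"ry":0,"rz":0},{"dx":0.08,"dy":0.002,"dz":0,"rx":0,"ry":0,"rz":0},{"dx":0.1,"dy":0.002,"dz":0,"rx":0,"ry":0,"rz":0}]'; python3 -c "
from h import *
go([0,.03,.022])"
```

```text
time: 2.95
tool_pos: [0.5309, -0.1248, 0.0257]
tool_rot: [0.003, 0.675, 0.738, 0.0]
contact_force: [1.1, -6.3, 2.7]
gripper_width: 0.551
grasp_force: 2.8
t 2.95 bed [ 0.0034 -0.1391  0.0257] d [ 0.2114 -0.004   0.0039] r [0.0025 0.0023 0.0007] F [ 1.1 -6.3  2.7] w 0.55
```

```bash
python3 -m inch '[{"dx":0.02,"dy":-0.002,"dz":0.003,"rx":0,"ry":0,"rz":0},{"dx":0.04,"dy":-0.003,"dz":0.003,"rx":0,"ry":0,"rz":0},{"dx":0.06,"dy":-0.004,"dz":0.003,"rx":0,"ry":0,"rz":0},{"dx":0.08,"dy":-0.004,"dz":0.003,"rx":0,"ry":0,"rz":0},{"dx":0.1,"dy":-0.004,"dz":0.003,"rx":0,"ry":0,"rz":0}]'; python3 -c "
from h import *
go([0,.03,.022])"
python3 -m inch '[{"dx":0.015,"dy":0,"dz":0,"rx":0,"ry":0,"rz":0},{"dx":0.03,"dy":0,"dz":0,"rx":0,"ry":0,"rz":0},{"dx":0.045,"dy":0,"dz":0,"rx":0,"ry":0,"rz":0},{"dx":0.06,"dy":0,"dz":0,"rx":0,"ry":0,"rz":0},{"dx":0.07,"dy":0,"dz":0,"rx":0,"ry":0,"rz":0}]'; python3 -c "
from h import *
go([0,.03,.022])"
```

```text
time: 3.45
tool_pos: [0.5207, -0.0453, 0.0232]
tool_rot: [0.002, 0.675, 0.738, 0.0]
contact_force: [-0.0, -5.2, 3.8]
gripper_width: 0.553
grasp_force: 2.9
t 3.45 bed [ 0.0001 -0.0591  0.0232] d [0.1114 0.     0.0012] r [0.0025 0.0021 0.0007] F [-0.  -5.2  3.8] w 0.55
time: 3.95
tool_pos: [0.5149, 0.0111, 0.0222]
tool_rot: [0.001, 0.675, 0.738, 0.0]
contact_force: [0.2, -3.2, 0.8]
gripper_width: 0.551
grasp_force: 1.7
t 3.95 bed [-0.0008 -0.0024  0.0222] d [0.0405 0.001  0.0002] r [0.0012 0.0005 0.0006] F [ 0.2 -3.2  0.8] w 0.55
```

```bash
python3 -m inch '[{"dx":0.01,"dy":0,"dz":0,"rx":0,"ry":0,"rz":0},{"dx":0.02,"dy":0,"dz":0,"rx":0,"ry":0,"rz":0},{"dx":0.03,"dy":0,"dz":0,"rx":0,"ry":0,"rz":0}]'
for i in 1; do :; done
python3 -m inch '[{"dx":0.005,"dy":0,"dz":0,"rx":0,"ry":0,"rz":0},{"dx":0.01,"dy":0,"dz":0,"rx":0,"ry":0,"rz":0}]'
python3 -m inch '[{"dx":0.004,"dy":0,"dz":0,"rx":0,"ry":0,"rz":0},{"dx":0.004,"dy":0,"dz":0,"rx":0,"ry":0,"rz":0}]'
python3 - <<'E'
from h import *
import cv2
go([0,.03,.022])
cv2.imwrite("pics/top2.png",cv2.resize(cv2.cvtColor(optics.grab_frame("top"),cv2.COLOR_RGB2BGR)[125:270,175:405],None,fx=3.4,fy=3.4,interpolation=cv2.INTER_CUBIC))
E
```

```text
time: 4.25
tool_pos: [0.5117, 0.0348, 0.0206]
tool_rot: [-0.0, 0.676, 0.737, -0.0]
contact_force: [1.7, -2.8, -1.9]
gripper_width: 0.548
grasp_force: 1.5
time: 4.45
tool_pos: [0.5107, 0.0425, 0.0205]
tool_rot: [-0.001, 0.675, 0.737, -0.001]
contact_force: [0.8, -3.7, -1.9]
gripper_width: 0.553
grasp_force: 1.3
time: 4.65
tool_pos: [0.5107, 0.0459, 0.0208]
tool_rot: [-0.001, 0.676, 0.737, -0.0]
contact_force: [0.8, -0.2, -0.5]
gripper_width: 0.552
grasp_force: 0.0
t 4.65 bed [-0.0019  0.0326  0.0208] d [-0.0033  0.0024 -0.0015] r [-0.0008 -0.0008  0.0001] F [ 0.8 -0.2 -0.5] w 0.55
```

View pics/top2.png

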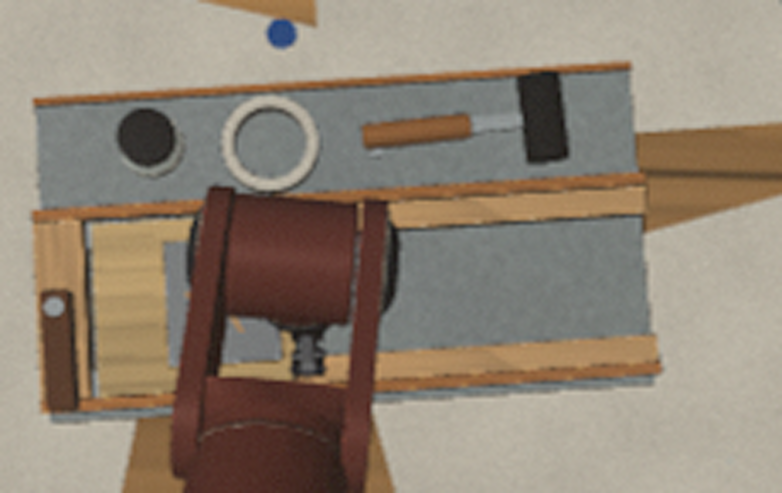

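The board is near the end block (a small gap at columns 85–92), and the push force just fell to zero, which suggests it dropped. I'll back off, lift clear and check from above.

```bash
python3 -m inch '[{"dx":-0.03,"dy":0,"dz":0,"rx":0,"ry":0,"rz":0},{"dx":-0.05,"dy":0,"dz":-0.03,"rx":0,"ry":0,"rz":0},{"dx":-0.10,"dy":0,"dz":-0.07,"rx":0,"ry":0,"rz":0},{"dx":-0.14,"dy":0,"dz":-0.11,"rx":0,"ry":0,"rz":0},{"dx":-0.18,"dy":0,"dz":-0.15,"rx":0,"ry":0,"rz":0}]' -1
python3 -m inch '[{"dx":-0.04,"dy":0,"dz":-0.02,"rx":0,"ry":0,"rz":0},{"dx":-0.08,"dy":0,"dz":-0.04,"rx":0,"ry":0,"rz":0}]'
python3 - <<'E'
from h import *
import cv2
go([-.15,.19,.15])
a=[cv2.resize(cv2.cvtColor(optics.grab_frame(n),cv2.COLOR_RGB2BGR)[r:r+100,c:c+133],None,fx=6,fy=6,interpolation=cv2.INTER_CUBIC) for n,r,c in(("top",155,175),("scene",150,235))]
cv2.imwrite("pics/t3.png",a[0][:570]);cv2.imwrite("pics/s3.png",a[1][:570])
E
```

```text
time: 5.2
tool_pos: [0.5238, -0.0993, 0.1427]
tool_rot: [-0.0, 0.676, 0.737, 0.001]
contact_force: [0.7, -0.5, -0.2]
gripper_width: -0.002
grasp_force: 0.0
time: 5.4
tool_pos: [0.5299, -0.1633, 0.1752]
tool_rot: [0.001, 0.676, 0.737, 0.001]
contact_force: [-0.8, -1.0, -0.5]
gripper_width: 0.003
grasp_force: 0.0
t 5.4 bed [-0.001  -0.1774  0.1752] d [ 0.4593 -0.1864  0.031 ] r [ 0.0015  0.     -0.0001] F [-0.8 -1.  -0.5] w 0.0
```

View pics/t3.png

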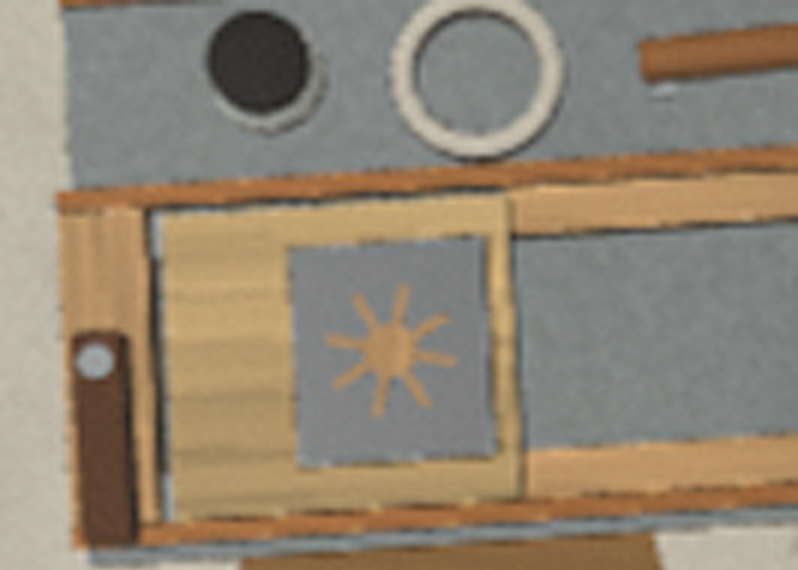

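View pics/s3.png

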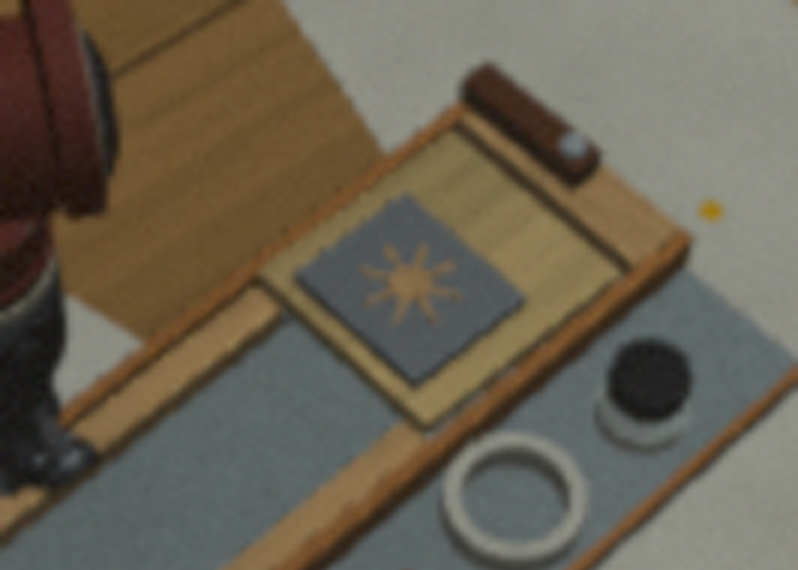

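```bash
python3 - <<'E'
from h import *
q=np.load("bed.npy")
# lino corners: order rear-x-, front-x-, front-x+, rear-x+
sc=(np.array([[297,275],[408,195],[523,298],[417,382]])+.5)/6-.5+[235,150]
tp=(np.array([[497,455],[301,466],[289,248],[488,238]])+.5)/6-.5+[175,155]
# pivot screw for calibration check
sc=np.vstack([sc,(np.array([[574,145]])+.5)/6-.5+[235,150]]);tp=np.vstack([tp,(np.array([[95,361]])+.5)/6-.5+[175,155]])
for a,b in zip(tp,sc):
    f=lambda X:np.r_[proj(X[None],"top")[0]-a,proj(X[None],"scene")[0]-b]
    r=least_squares(f,[.5,.1,.05]);print(w2bed(r.x[None],q).round(4)[0],r.fun.round(2))
for z in(.024,.034):
    P=np.array([[-.07,-.08,.015],[.07,-.08,.015],[-.07,.08,.015],[.07,.08,.015]])+[0,.127,z]
    W=bed2w(P,q)
    print(z,"top",((proj(W)-[175,155]+.5)*6).round(0).tolist(),"scene",((proj(W,"scene")-[235,150]+.5)*6).round(0).tolist())
E
```

```text
[-0.0509  0.0554  0.0535] [-0.48 -0.33 -0.73  0.08]
[-0.0504  0.1444  0.0474] [-0.42 -0.29 -0.66  0.09]
[0.0479 0.1436 0.05  ] [ 0.06  0.04  0.09 -0.01]
[0.0476 0.0543 0.0568] [-0.58 -0.4  -0.85  0.12]
[0.0003 0.2307 0.0681] [-0.19 -0.13 -0.3   0.06]
0.024 top [[517.0, 496.0], [500.0, 192.0], [166.0, 517.0], [153.0, 212.0]] scene [[260.0, 278.0], [429.0, 432.0], [456.0, 126.0], [626.0, 270.0]]
0.034 top [[516.0, 495.0], [499.0, 189.0], [162.0, 516.0], [149.0, 209.0]] scene [[260.0, 268.0], [431.0, 424.0], [457.0, 116.0], [628.0, 260.0]]
```

Triangulated, the lino's rear looks about 7 mm higher than its front. The board's rear edge comes out at about y = 44–45 mm, so it may still be hanging on the ledge. I'll push a little further.

```bash
python3 -c "
from h import *
go([0,-.03,.022])"
python3 -m inch '[{"dx":0.06,"dy":0,"dz":0.03,"rx":0.001,"ry":0,"rz":0},{"dx":0.12,"dy":0,"dz":0.08,"rx":0.001,"ry":0,"rz":0},{"dx":0.17,"dy":0,"dz":0.13,"rx":0.001,"ry":0,"rz":0},{"dx":0.18,"dy":0,"dz":0.17,"rx":0.001,"ry":0,"rz":0},{"dx":0.184,"dy":0,"dz":0.19,"rx":0.001,"ry":0,"rz":0}]' 0.1; python3 -c "
from h import *
go([0,.035,.022])"
```

```text
t 5.5 bed [ 0.0002 -0.18    0.1769] d [ 0.1881 -0.0021  0.1931] r [ 0.0038  0.0021 -0.0027] F [-0.4  0.4  0. ] w -0.0
time: 6.0
tool_pos: [0.5121, -0.0115, 0.0162]
tool_rot: [-0.004, 0.674, 0.738, -0.002]
contact_force: [-0.5, -0.1, 0.3]
gripper_width: 0.545
grasp_force: 0.0
t 6.0 bed [-0.0055 -0.0247  0.0162] d [ 0.0746  0.007  -0.0071] r [-0.0062 -0.0025  0.002 ] F [-0.5 -0.1  0.3] w 0.55
```

```bash
python3 -m inch '[{"dx":0.02,"dy":0.005,"dz":-0.009,"rx":0,"ry":0,"rz":0},{"dx":0.04,"dy":0.007,"dz":-0.009,"rx":0,"ry":0,"rz":0},{"dx":0.055,"dy":0.007,"dz":-0.009,"rx":0,"ry":0,"rz":0},{"dx":0.065,"dy":0.007,"dz":-0.009,"rx":0,"ry":0,"rz":0},{"dx":0.07,"dy":0.007,"dz":-0.009,"rx":0,"ry":0,"rz":0}]'
python3 -c "
from h import *
go([0,.035,.022])"
python3 -m inch '[{"dx":0.003,"dy":0,"dz":0,"rx":0,"ry":0,"rz":0}]'
python3 -m inch '[{"dx":0.003,"dy":0,"dz":0,"rx":0,"ry":0,"rz":0}]'
python3 -m inch '[{"dx":0.003,"dy":0,"dz":0,"rx":0,"ry":0,"rz":0}]'
python3 -c "
from h import *
go([0,.035,.022])"
```

```text
time: 6.5
tool_pos: [0.5169, 0.0418, 0.0281]
tool_rot: [-0.001, 0.675, 0.738, -0.001]
contact_force: [-0.6, 0.6, -0.4]
gripper_width: 0.554
grasp_force: 0.0
t 6.5 bed [0.0039 0.028  0.0281] d [ 0.0088 -0.0048  0.0077] r [-0.0013 -0.0002  0.0007] F [-0.6  0.6 -0.4] w 0.55
time: 6.6
tool_pos: [0.5169, 0.0436, 0.0283]
tool_rot: [-0.001, 0.675, 0.737, -0.001]
contact_force: [-0.2, -0.3, -0.6]
gripper_width: 0.551
grasp_force: 0.0
time: 6.7
tool_pos: [0.5169, 0.0456, 0.0284]
tool_rot: [-0.0, 0.676, 0.737, -0.001]
contact_force: [1.4, 0.3, -0.1]
gripper_width: 0.549
grasp_force: 0.0
time: 6.8
tool_pos: [0.5168, 0.0474, 0.0284]
tool_rot: [0.0, 0.676, 0.737, -0.001]
contact_force: [-0.1, -3.8, -0.6]
gripper_width: 0.552
grasp_force: 1.6
t 6.8 bed [0.0043 0.0336 0.0284] d [ 0.0018 -0.0053  0.008 ] r [-0.0009  0.0009 -0.    ] F [-0.1 -3.8 -0.6] w 0.55
```

```bash

python3 -m inch '[{"dx":0.002,"dy":-0.005,"dz":0.008,"rx":0,"ry":0,"rz":0}]'
python3 -m inch '[{"dx":0.0025,"dy":0,"dz":0,"rx":0,"ry":0,"rz":0}]'
python3 -m inch '[{"dx":0.0025,"dy":0,"dz":0,"rx":0,"ry":0,"rz":0}]'
python3 -m inch '[{"dx":0.0025,"dy":0,"dz":0,"rx":0,"ry":0,"rz":0}]'
python3 -c "
from h import *
go([0,.035,.022])"
```

```text
time: 6.9
tool_pos: [0.5148, 0.0481, 0.0236]
tool_rot: [0.002, 0.675, 0.737, 0.0]
contact_force: [1.9, -5.2, 4.0]
gripper_width: 0.548
grasp_force: 2.8
time: 7.0
tool_pos: [0.5126, 0.0504, 0.0218]
tool_rot: [0.0, 0.676, 0.737, -0.001]
contact_force: [1.1, -3.4, -0.5]
gripper_width: 0.55
grasp_force: 1.5
time: 7.1
tool_pos: [0.5123, 0.0528, 0.0218]
tool_rot: [-0.0, 0.676, 0.737, -0.001]
contact_force: [1.5, -2.6, -1.3]
gripper_width: 0.55
grasp_force: 1.8
time: 7.2
tool_pos: [0.5129, 0.0532, 0.022]
tool_rot: [0.002, 0.675, 0.738, -0.002]
contact_force: [4.4, -15.5, -3.2]
gripper_width: 0.553
grasp_force: 7.6
t 7.2 bed [0.0009 0.0397 0.022 ] d [-0.0059 -0.0011  0.    ] r [0.0002 0.0036 0.0011] F [  4.4 -15.5  -3.2] w 0.55
```

Force rose to 15 N, so the board is against the end block. Backing off and checking again.

```bash
python3 -m inch '[{"dx":-0.03,"dy":0,"dz":0,"rx":0,"ry":0,"rz":0},{"dx":-0.05,"dy":0,"dz":-0.03,"rx":0,"ry":0,"rz":0},{"dx":-0.10,"dy":0,"dz":-0.07,"rx":0,"ry":0,"rz":0},{"dx":-0.14,"dy":0,"dz":-0.11,"rx":0,"ry":0,"rz":0},{"dx":-0.18,"dy":0,"dz":-0.15,"rx":0,"ry":0,"rz":0}]' -1
python3 -m inch '[{"dx":-0.04,"dy":0,"dz":-0.02,"rx":0,"ry":0,"rz":0},{"dx":-0.08,"dy":0,"dz":-0.04,"rx":0,"ry":0,"rz":0}]'
python3 - <<'E'
from h import *
import cv2
go([-.15,.19,.15])
a=[cv2.resize(cv2.cvtColor(optics.grab_frame(n),cv2.COLOR_RGB2BGR)[r:r+95,c:c+66],None,fx=6,fy=6,interpolation=cv2.INTER_CUBIC) for n,r,c in(("top",155,200),("scene",150,275))]
cv2.imwrite("pics/c4.png",np.hstack(a))
E
```

```text
time: 7.7
tool_pos: [0.5244, -0.0886, 0.1429]
tool_rot: [-0.001, 0.676, 0.737, -0.0]
contact_force: [0.8, 0.7, -0.2]
gripper_width: 0.002
grasp_force: 0.0
time: 7.9
tool_pos: [0.5307, -0.1526, 0.1753]
tool_rot: [-0.0, 0.676, 0.737, 0.0]
contact_force: [0.2, 0.2, 0.2]
gripper_width: 0.001
grasp_force: 0.0
t 7.9 bed [ 0.0007 -0.1668  0.1753] d [ 0.446  -0.1883  0.0321] r [ 0.     -0.0007  0.0001] F [0.2 0.2 0.2] w 0.0
```

View pics/c4.png

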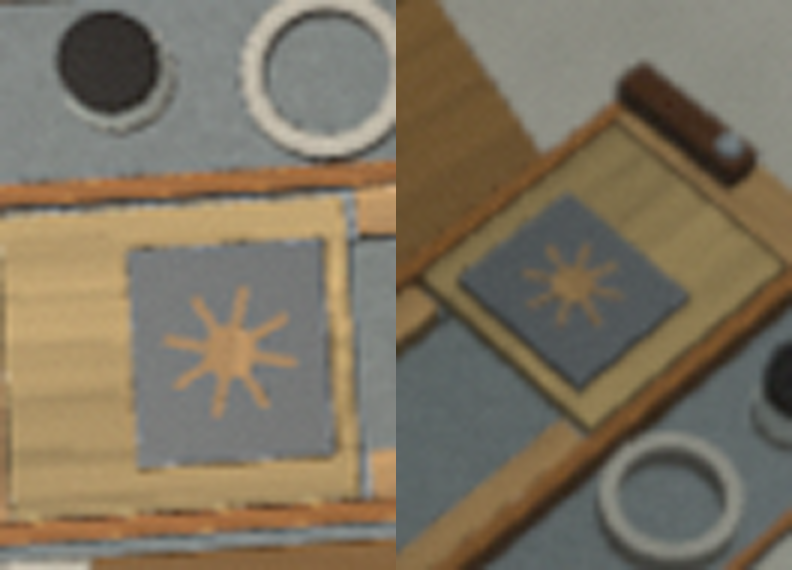

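Steel facing now shows behind the board's rear edge (around (350,215) left), and the right view shows it flat: it is seated against the end block. Next is the button, starting from the +y side of its tip.

```bash
python3 -c "
from h import *
go([-.065,.285,.175])"
python3 -m inch '[{"dx":0.56,"dy":-0.08,"dz":0,"rx":0,"ry":0,"rz":0},{"dx":0.56,"dy":-0.08,"dz":0,"rx":0,"ry":0,"rz":0},{"dx":0.56,"dy":-0.08,"dz":0,"rx":0,"ry":0,"rz":0},{"dx":0.56,"dy":-0.08,"dz":0,"rx":0,"ry":0,"rz":0},{"dx":0.56,"dy":-0.08,"dz":0,"rx":0,"ry":0,"rz":0}]'
python3 -c "
from h import *
go([-.065,.285,.175])"
```

```text
t 8.0 bed [ 0.0018 -0.1693  0.1771] d [ 0.5675 -0.0856  0.0012] r [ 0.0022  0.0014 -0.0024] F [-0.2  1.3  0.6] w 0.0
time: 8.5
tool_pos: [0.4717, 0.0944, 0.173]
tool_rot: [-0.002, 0.675, 0.737, -0.001]
contact_force: [1.5, -0.1, 0.2]
gripper_width: 0.001
grasp_force: 0.0
t 8.5 bed [-0.0366  0.0844  0.173 ] d [ 0.2508 -0.0355 -0.002 ] r [-0.0021 -0.0012  0.0002] F [ 1.5 -0.1  0.2] w 0.0
```

```bash

python3 -m inch '[{"dx":0.25,"dy":-0.035,"dz":0,"rx":0,"ry":0,"rz":0},{"dx":0.25,"dy":-0.035,"dz":0,"rx":0,"ry":0,"rz":0},{"dx":0.25,"dy":-0.035,"dz":0,"rx":0,"ry":0,"rz":0},{"dx":0.25,"dy":-0.035,"dz":0,"rx":0,"ry":0,"rz":0},{"dx":0.25,"dy":-0.035,"dz":0,"rx":0,"ry":0,"rz":0}]'
python3 -c "
from h import *
go([-.065,.285,.054])"
```

```text
time: 9.0
tool_pos: [0.4248, 0.2935, 0.1731]
tool_rot: [-0.002, 0.673, 0.74, -0.001]
contact_force: [0.4, -0.7, 0.1]
gripper_width: 0.001
grasp_force: 0.0
t 9.0 bed [-0.0659  0.2868  0.1731] d [-0.0026  0.0018  0.1488] r [-0.003  -0.0015  0.0051] F [ 0.4 -0.7  0.1] w 0.0
```

```bash

python3 -m inch '[{"dx":0,"dy":0.001,"dz":0.05,"rx":0,"ry":0,"rz":0.005},{"dx":0,"dy":0.001,"dz":0.1,"rx":0,"ry":0,"rz":0.005},{"dx":0,"dy":0.001,"dz":0.13,"rx":0,"ry":0,"rz":0.005},{"dx":0,"dy":0.001,"dz":0.149,"rx":0,"ry":0,"rz":0.005},{"dx":0,"dy":0.001,"dz":0.149,"rx":0,"ry":0,"rz":0.005}]'
python3 - <<'E'
from h import *
for P in ([-.067,.253,.054],[-.0706,.232,.054],[-.0675,.206,.054],[-.0526,.182,.054],[-.034,.168,.054],[-.0265,.165,.054]): go(P)
E
```

```text
time: 9.5
tool_pos: [0.4264, 0.2875, 0.0519]
tool_rot: [-0.002, 0.678, 0.735, -0.003]
contact_force: [-0.1, 0.4, 0.0]
gripper_width: 0.002
grasp_force: 0.0
t 9.5 bed [-0.0648  0.2807  0.0519] d [-0.0346 -0.0025 -0.0025] r [-0.0049  0.0011 -0.005 ] F [-0.1  0.4  0. ] w 0.0
t 9.5 bed [-0.0648  0.2807  0.0519] d [-0.0609 -0.0068 -0.0024] r [-0.0049  0.0011 -0.005 ] F [-0.1  0.4  0. ] w 0.0
t 9.5 bed [-0.0648  0.2807  0.0519] d [-0.0934 -0.0027 -0.0024] r [-0.0049  0.0011 -0.005 ] F [-0.1  0.4  0. ] w 0.0
t 9.5 bed [-0.0648  0.2807  0.0519] d [-0.1232  0.0162 -0.0025] r [-0.0049  0.0011 -0.005 ] F [-0.1  0.4  0. ] w 0.0
t 9.5 bed [-0.0648  0.2807  0.0519] d [-0.1406  0.0395 -0.0026] r [-0.0049  0.0011 -0.005 ] F [-0.1  0.4  0. ] w 0.0
t 9.5 bed [-0.0648  0.2807  0.0519] d [-0.1442  0.0489 -0.0027] r [-0.0049  0.0011 -0.005 ] F [-0.1  0.4  0. ] w 0.0
```

```bash

python3 -m inch '[{"dx":-0.02,"dy":-0.002,"dz":-0.003,"rx":0,"ry":0,"rz":-0.005},{"dx":-0.035,"dy":-0.003,"dz":-0.003,"rx":0,"ry":0,"rz":-0.005},{"dx":-0.048,"dy":-0.005,"dz":-0.003,"rx":0,"ry":0,"rz":-0.005},{"dx":-0.061,"dy":-0.007,"dz":-0.003,"rx":0,"ry":0,"rz":-0.005},{"dx":-0.077,"dy":-0.006,"dz":-0.003,"rx":0,"ry":0,"rz":-0.005}]'
python3 - <<'E'
from h import *
for P in ([-.0675,.206,.054],[-.0526,.182,.054],[-.034,.168,.054],[-.0265,.165,.054]): go(P)
E
```

```text
time: 10.0
tool_pos: [0.4292, 0.2261, 0.0578]
tool_rot: [-0.0, 0.675, 0.737, 0.0]
contact_force: [0.8, 1.4, 0.8]
gripper_width: 0.002
grasp_force: 0.5
t 10.0 bed [-0.0674  0.2193  0.0578] d [-0.0166 -0.0001  0.0048] r [-0.0003 -0.0005  0.0002] F [0.8 1.4 0.8] w 0.0
t 10.0 bed [-0.0674  0.2193  0.0578] d [-0.0466  0.0185  0.0047] r [-0.0003 -0.0005  0.0002] F [0.8 1.4 0.8] w 0.0
t 10.0 bed [-0.0674  0.2193  0.0578] d [-0.0641  0.0418  0.0047] r [-0.0003 -0.0005  0.0002] F [0.8 1.4 0.8] w 0.0
t 10.0 bed [-0.0674  0.2193  0.0578] d [-0.0679  0.0511  0.0047] r [-0.0003 -0.0005  0.0002] F [0.8 1.4 0.8] w 0.0
```

```bash

python3 -m inch '[{"dx":-0.016,"dy":0,"dz":0.004,"rx":0,"ry":0,"rz":0},{"dx":-0.031,"dy":0.009,"dz":0.004,"rx":0,"ry":0,"rz":0},{"dx":-0.046,"dy":0.018,"dz":0.004,"rx":0,"ry":0,"rz":0},{"dx":-0.056,"dy":0.03,"dz":0.004,"rx":0,"ry":0,"rz":0},{"dx":-0.064,"dy":0.04,"dz":0.004,"rx":0,"ry":0,"rz":0}]'
python3 - <<'E'
from h import *
for P in ([-.034,.168,.054],[-.0265,.165,.054]): go(P)
E
```

```text
time: 10.5
tool_pos: [0.4658, 0.1778, 0.0537]
tool_rot: [-0.001, 0.676, 0.737, -0.001]
contact_force: [-3.6, 2.7, 0.6]
gripper_width: 0.0
grasp_force: 1.3
t 10.5 bed [-0.0352  0.1679  0.0537] d [ 0.0001  0.0015 -0.0004] r [-0.002  -0.0004 -0.0005] F [-3.6  2.7  0.6] w 0.0
t 10.5 bed [-0.0352  0.1679  0.0537] d [-0.0037  0.0108 -0.0005] r [-0.002  -0.0004 -0.0005] F [-3.6  2.7  0.6] w 0.0
```

Now for the last few mm, watching the force.

```bash

python3 -m inch '[{"dx":-0.002,"dy":0.005,"dz":0,"rx":0,"ry":0,"rz":0},{"dx":-0.003,"dy":0.01,"dz":0,"rx":0,"ry":0,"rz":0}]'
python3 -m inch '[{"dx":0,"dy":0.002,"dz":0,"rx":0,"ry":0,"rz":0}]'
python3 -m inch '[{"dx":0,"dy":0.002,"dz":0,"rx":0,"ry":0,"rz":0}]'
python3 -c "
from h import *
go([-.1,.165,.054])"
```

```text
time: 10.7
tool_pos: [0.4741, 0.1762, 0.0538]
tool_rot: [-0.0, 0.676, 0.737, -0.001]
contact_force: [-0.9, -0.6, 0.3]
gripper_width: -0.002
grasp_force: 0.4
time: 10.8
tool_pos: [0.4757, 0.1766, 0.054]
tool_rot: [-0.0, 0.675, 0.737, -0.001]
contact_force: [-0.6, -0.8, 0.0]
gripper_width: -0.001
grasp_force: 0.8
time: 10.9
tool_pos: [0.476, 0.1767, 0.0538]
tool_rot: [-0.001, 0.675, 0.738, -0.002]
contact_force: [-5.2, -3.2, 4.4]
gripper_width: 0.006
grasp_force: 3.4
t 10.9 bed [-0.0251  0.1659  0.0538] d [-0.0011 -0.0936  0.0001] r [-0.0028  0.0009  0.0005] F [-5.2 -3.2  4.4] w 0.01
```

```bash

python3 -m inch '[{"dx":0,"dy":0.001,"dz":0,"rx":0,"ry":0,"rz":0},{"dx":0,"dy":0.001,"dz":0,"rx":0,"ry":0,"rz":0}]'
python3 -m inch '[{"dx":0,"dy":-0.03,"dz":0,"rx":0,"ry":0,"rz":0},{"dx":0,"dy":-0.05,"dz":-0.04,"rx":0,"ry":0,"rz":0},{"dx":0,"dy":-0.07,"dz":-0.1,"rx":0,"ry":0,"rz":0},{"dx":0.05,"dy":-0.08,"dz":-0.14,"rx":0,"ry":0,"rz":0},{"dx":0.1,"dy":-0.08,"dz":-0.16,"rx":0,"ry":0,"rz":0}]'
python3 -m inch '[{"dx":0.05,"dy":-0.02,"dz":0,"rx":0,"ry":0,"rz":0},{"dx":0.1,"dy":-0.04,"dz":0,"rx":0,"ry":0,"rz":0},{"dx":0.15,"dy":-0.06,"dz":0,"rx":0,"ry":0,"rz":0},{"dx":0.2,"dy":-0.06,"dz":0,"rx":0,"ry":0,"rz":0},{"dx":0.2,"dy":-0.06,"dz":0,"rx":0,"ry":0,"rz":0}]'
python3 - <<'E'
from h import *
import cv2
a=[cv2.resize(cv2.cvtColor(optics.grab_frame(n),cv2.COLOR_RGB2BGR)[r:r+110,c:c+100],None,fx=4,fy=4,interpolation=cv2.INTER_CUBIC) for n,r,c in(("top",145,175),("scene",140,260))]
cv2.imwrite("pics/c5.png",np.hstack(a))
E
```

```text
time: 11.1
tool_pos: [0.476, 0.1766, 0.0538]
tool_rot: [-0.001, 0.675, 0.738, -0.003]
contact_force: [-6.9, -2.8, 5.1]
gripper_width: -0.001
grasp_force: 3.5
time: 11.6
tool_pos: [0.4081, 0.2523, 0.1866]
tool_rot: [0.001, 0.676, 0.737, 0.003]
contact_force: [1.1, 0.8, -0.6]
gripper_width: 0.001
grasp_force: 0.0
time: 12.1
tool_pos: [0.344, 0.4102, 0.1825]
tool_rot: [-0.001, 0.674, 0.739, 0.001]
contact_force: [0.5, -0.8, -0.0]
gripper_width: 0.002
grasp_force: 0.0
```

View pics/c5.png

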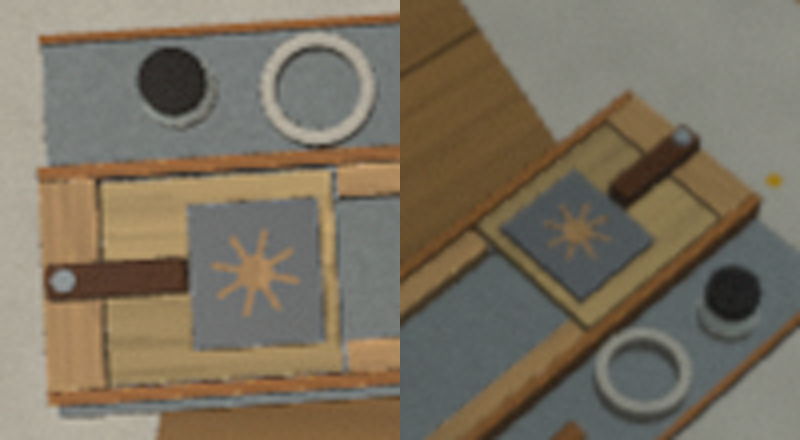

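The button bar runs along the bed axis over the board, from the pivot at (62,281) to the tip at (187,275). The board is flat, the tray tools in view are where they were, and the arm is clear.

```bash
python3 -c "
from plant import ticket
print(ticket.job_done())"
```

```text
the job is handed in; nothing more can be done
None
```

The board is seated flat in the notch, the turn button is against its stop over it, and the job was handed in after about 12 s of robot time; the hand-in call returned no verdict.

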